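# Relieve and uncap the bench gas outlet

## Task

Make the bench gas outlet ready for the torch: first relieve it by pushing the red knob down and, while it is down, turning it clockwise to its end stop, where it stays. Then unscrew the brass wing cap from its outlet; nobody knows whether it has a left-hand or a right-hand thread, so try it one way and, if it stops dead, do not force it but turn it the other way. When it comes loose lift it off, and finish holding it in the gripper, upright and still, straight above its outlet and some 10 cm higher than it sat; do not put it down or let go, and leave the other things on the bench where they are.

Things in the scene. Friction and masses are not known exactly. Their poses are not given: they have to be found in the camera images.
- relief: blue block, 90 x 90 x 40 mm, bolted to the bench (it never moves), that carries the red relief knob. Origin: centre of its underside, on the bench; z up.
- knob_grip (a point): where to grip the red relief knob: on its vertical turning axis, in its upright bar grip, 44 mm long along this point's x axis (turns with the knob), 14 mm thick, standing 34 mm up from a 44 mm round disc. This point is 21 mm above the disc's top, 13 mm below the bar's top, 79.5 mm above the bench (knob up). Only a yellow tooth and steel stops stand close by, low at the disc's rim.
- knob_press (a joint): how far the knob is pressed straight down, m: 0 up, 0.007 fully down. Sprung: it begins to move at about 4 N and is fully down at about 8 N; it springs up when let go.
- knob (a joint): turn of the relief knob, rad: 0 at the start, 1.4 at its end stop, growing CLOCKWISE seen from above; turns easily (under 0.1 N m). Its yellow tooth must dive under the steel stops, so it may only be turned while pressed (best fully); turning it while up would strip the catch. At the end it may spring up.
- outlet: green block bolted to the bench (it never moves), 165 (x) x 90 (y) x 40 mm, carrying the brass outlet, 30 mm across and 32 mm tall, hidden under the cap, and 88 mm from it along +x a round grey boss, 58 mm across, 24 mm tall. Origin: on the bench straight below the outlet's axis, 45 mm from the block's -x end; z up, x along the cap's wing at the start (within 2 degrees).
- cap: loose brass wing cap, 0.25 to 0.5 kg; round skirt 62 mm across, 40 mm tall. Origin: centre of the skirt's underside, on the green block's top; z up, x along the wing. Part-turn thread, hand unseen: one way it stops dead within 0.2 rad, the other way it turns freely without rising and is released from 0.9 rad on (turn 1.0 to 1.5), then lifts straight off, free after 35 mm; until then it cannot be lifted.
- cap_grip (a point): the place to grip the cap: on its axis, in the wing, which is an upright bar 52 mm long along this point's x axis, 14 mm thick, standing 34 mm up from the cap's round shoulder. This point is 21 mm above the shoulder, 13 mm below the wing's top, 61 mm above the skirt's underside (101 mm above the bench while the cap is on).
- spray_can: bystander: spray can, 66 mm across, 190 mm tall; origin at the centre of its underside
- screw_jar: bystander: glass screw jar, 70 mm across, 85 mm tall; origin at the centre of its underside
- wrench: bystander: flat wrench 180 mm long, lying; origin at its middle
- driver: bystander: orange screwdriver 200 mm long, lying; origin at its middle
- tape: bystander: grey roll of tape, 90 mm across, 40 mm high; origin at the centre of its underside
- torch_tip: bystander: copper torch tip standing upright, 28 mm across, 70 mm tall; origin at the centre of its underside
- offcut: bystander: wood offcut 90 x 60 x 35 mm; origin at the centre of its underside

How it is judged (in metres and radians):
On the way, in this order (a step that is already met when the one before it is completed fails the run):
1. the relief knob is pushed down while still unturned (value of joint knob_press above 0.004 m and value of joint knob below 0.5 rad), for 0.05 s.
2. the relief knob is turned clockwise to its end (value of joint knob above 1.1 rad), for 0.1 s.
3. the cap is unscrewed, still sitting on the outlet (angle between the x axis of cap and the x axis of outlet, either way round above 0.75 rad and z of cap_grip in the frame of outlet below 0.111 m and horizontal distance between cap and outlet below 0.008 m), for 0.05 s.
At the end, for the whole second after the job is handed in: the knob stands turned by more than 1.1 rad; the cap is held in the fingers (more than 2 N), not touching the outlet, at least 70 mm higher than it sat, within 60 mm of straight above its outlet, upright within 0.3 rad and still (under 30 mm/s) (value of joint knob above 1.1 rad and z of cap_grip in the frame of outlet above 0.171 m and horizontal distance between cap_grip and outlet below 0.06 m and angle between cap's own z axis and vertical below 0.3 rad and contact force between the fingers and cap above 2 N and contact force between cap and outlet below 0.2 N and linear speed of cap below 0.03 m/s); the arm keeps its last pose, push and grip.
It fails at once if the cap is wrenched hard against its stop (fingers on the cap with over 900 N in all, some 12 N m of twist) (contact force between the fingers and cap above 900 N).
It fails at once if the relief knob is turned while it is not pressed down (value of joint knob between 0.25 and 1 rad and value of joint knob_press below 0.003 m).
It fails at once if a bystander is pushed more than 30 mm out of place (distance of any of spray_can, screw_jar, wrench, driver, tape, torch_tip, offcut from where it was at the start of the episode above 0.03 m).
It also fails if it takes over 51 s, if anything falls off the work surface, if the arm or the gripper's body presses on something with over 40 N, if the wrist force passes 120 N, or if a joint passes its speed limit or range.

## Robot

A 6-joint arm with a two-finger parallel gripper is mounted at the origin on the work surface. World frame = base frame: x ahead of the robot, y to its left, z up, the work surface at z = 0. Lengths are in mm, angles in rad, forces in N, time in s.
With the tool pointing down it reaches from about 400 to 925 mm from the base axis. Payload 12.5 kg.
Tool frame: the origin (TCP) lies at the centre of the arm's flange, where the gripper is bolted on; the fingertips stand 190 mm ahead of it and the grasp point (between the pads) lies 171 mm ahead of it; z points along the fingers, y is the line along which they close (so a half turn about z gives the same grasp; the last joint's range is limited). The gripper opens to 95 mm and grips with 3 to 60 N. Pads are 20 mm wide; open, the fingers measure 119 mm over their backs; the gripper's body (75 mm by 180 mm) begins 59 mm behind the grasp point.
Start: joints at [-1.438, 0.491, 1.559, -0, 1.092, -0.106], TCP at [147.855, -607.259, 404.761] pointing down, gripper open.
Joint ranges: [-3.1, 3.1], [-0.84, 2.19], [0.05, 2.79], [-1.13, 4.28], [0.06, 2.93], [-2.69, 2.69]. Speed limits (rad/s): [2.22, 2.22, 2.79, 3.14, 3.14, 3.14].

## Interface

Orientations are given as [roll, pitch, yaw] about the fixed x, y, z axes, in that order (R = Rz(yaw) Ry(pitch) Rx(roll)).
In Python, from cell import env, read_camera, search_frame, cut_out gives the robot as it stands. The module is installed in compiled form; this text tells all that it offers.
- The arm moves only by the tool move_arm, never from a script. Its argument "commands" is a list of rows, each a list of 3 entries, a list of its own where there are three numbers: the shift along the world's x, y, z normalised to -1 to 1, where 1 is 0.03 m, then the turn about the world's z normalised to -1 to 1, where 1 is 0.08 rad, then the opening, from -1 (shut) to 1 (fully open), so that 0 is half open. A call has 1 to 20 rows; each row shifts and turns the commanded pose from where the row before left it; what a row does not reach is not made up. A row lasts 1/12 s, in which the tool goes at most 41.7 mm and 7.16 degrees, less where a joint would pass 70% of its speed; a pose out of reach is approached as far as the arm can. A call with a number of a shift or a turn outside -1 to 1 is refused whole. A call with a gripper value outside its range is refused whole. The fingers move at their own pace and stop on an object; the grip force is fixed at half the most. Time passes only in rows, so rows that do not move let the fingers close. It gives the time, the measured TCP pose, the force, the opening and the grip force at its end, in the units of the state.
- env.state(): the state, without advancing time (a new reading comes with each control period).
- read_camera(name): name is "scene" or "top" or "wrist"; returns a dict with "image" (384x512x3 uint8, red, green, blue), "fx", "fy", "cx", "cy" (pixels), "D" ([k1, k2, p1, p2, k3] as OpenCV has them; the pictures are not rectified), "rvec" (rotation vector, rad) and "tvec" (3), from world to camera coordinates, as OpenCV has them. Camera axes: x right, y down, z forward; pixel columns grow to the right and rows downward; lengths in mm; the calibration is good to about 2 mm. A picture is of the moment at which its call begins. There is no depth.
- env.job_done(): hands the job in; it is judged then, once.
Trained networks look in a picture, given as the dict that the camera call returned (one of the last four; its "shot" number tells which), for a name from the list of things; names that differ only in an ending like _2 or _b are one class to them, and where a whole thing is asked for, a point or a joint stands for the part that bears it (a point fixed in the world has none). Each returns a list of dicts, best first, with "confidence" (0 to 1); they miss things now and then, are a little off and sometimes report something else, mostly with a low value. They report only what shows in the picture. A call takes as long as a camera call.
- search_frame(thing, picture): "at" ([column, row] in pixels, amid what is visible of it).
- cut_out(thing, picture): "region" (384x512 bool, what is visible of it) and "at" ([column, row] in pixels, amid what is visible of it).
The state is a dict: "t": time; "joints": joint angles; "qvel": joint speeds; "tau": joint torques, N m; "eef_pos": TCP position; "tcp_rot": TCP orientation; "ft_force": force on the tool from outside, world axes, zero at the start; "moment": the same for the moment, N m; "opening": opening from 0.0 (shut) to 1.0 (fully open); "grip_force": force on a finger pad.
Only numpy, scipy, OpenCV 4.12 (cv2) and the standard library are available. Lean on these libraries where they do the work, as an engineer would, in place of code of your own. Each camera call takes 0.05 s, during which the arm holds its last target. There are 200 camera calls.

## Working session

There is one attempt and no reset: what is moved stays moved. The work goes in short steps, Python scripts to look and compute and a tool call to move; the robot and the scene stay as the last step left them, time stands still between calls to the robot, and variables do not carry over. Pictures are saved under pics/ and viewed, at most 10 in all, crops included, and the job is handed in when it is done.

Besides the shell and the picture viewer there is one more tool, called after ">>>" as a command line: name --argument value ..., lists and objects as JSON in quotes. move_arm: Moves the arm, as the interface text tells. Its arguments: {"type":"object","properties":{"commands":{"type":"array","items":{"type":"array"}}},"required":["commands"]}

```bash
mkdir -p pics; cat > h.py <<'E'
from cell import env, read_camera, search_frame, cut_out
import numpy as np, cv2
def K(p): return np.array([[p["fx"],0,p["cx"]],[0,p["fy"],p["cy"]],[0,0,1.]])
def ray(p,uv):
    n=cv2.undistortPoints(np.array([[uv]],float),K(p),np.array(p["D"],float))[0,0]
    R=cv2.Rodrigues(np.array(p["rvec"],float))[0]; t=np.array(p["tvec"],float).ravel()
    return -R.T@t, R.T@np.array([n[0],n[1],1.])
def atz(p,uv,z):
    c,d=ray(p,uv); return c+d*(z-c[2])/d[2]
def proj(p,X):
    return cv2.projectPoints(np.array(X,float).reshape(-1,3),np.array(p["rvec"],float),np.array(p["tvec"],float),K(p),np.array(p["D"],float))[0][:,0]
def save(n,im): cv2.imwrite("pics/"+n+".png",cv2.cvtColor(im,cv2.COLOR_RGB2BGR))
E
python3 - <<'E'
from h import *
P={n:read_camera(n) for n in("top","scene")}
save("a",np.vstack([cv2.resize(P["top"]["image"],(400,300)),cv2.resize(P["scene"]["image"],(400,300))]))
np.set_printoptions(precision=1,suppress=True)
for n,p in P.items():
  print(n,ray(p,[256,192]))
  for t,z in(("knob_grip",79),("cap_grip",101),("relief",40),("outlet",40),("cap",60),("spray_can",95),("screw_jar",40),("torch_tip",35),("tape",20),("offcut",18),("wrench",3),("driver",10)):
    r=search_frame(t,p)
    if r: print(t,r[0]["at"],round(r[0]["confidence"],2),atz(p,r[0]["at"],z))
print(env.state())
E
```

```text
top (array([ 440.5,   43.1, 1356.3]), array([ 0.1, -0. , -1. ]))
knob_grip [317.0, 199.8] 0.66 [ 541.6 -149.7   79. ]
cap_grip [203.2, 228.5] 0.79 [468.1 167.  101. ]
relief [311.8, 203.3] 0.93 [ 534.9 -140.1   40. ]
outlet [197.7, 206.2] 0.94 [533.6 188.   40. ]
cap [202.2, 226.7] 0.93 [474.1 173.8  60. ]
spray_can [103.1, 235.4] 0.89 [453.6 447.9  95. ]
screw_jar [124.0, 189.5] 0.95 [586.5 403.3  40. ]
torch_tip [387.3, 153.4] 0.73 [ 678.6 -372.8   35. ]
tape [391.7, 190.1] 0.75 [ 570.3 -385.    20. ]
offcut [385.8, 154.0] 0.77 [ 679.9 -373.4   18. ]
driver [389.1, 258.0] 0.57 [ 368.9 -371.4   10. ]
scene (array([1121.2,  748. ,  779.8]), array([-0.5, -0.6, -0.6]))
knob_grip [214.8, 168.6] 0.61 [ 546.5 -136.2   79. ]
cap_grip [316.1, 222.4] 0.86 [508.4 212.4 101. ]
relief [215.1, 184.2] 0.72 [ 557.6 -121.6   40. ]
outlet [302.3, 249.3] 0.76 [546.  213.1  40. ]
cap [317.9, 218.5] 0.87 [457.7 172.3  60. ]
spray_can [415.2, 269.9] 0.83 [448.2 442.9  95. ]
screw_jar [357.4, 309.2] 0.95 [578.4 410.5  40. ]
torch_tip [365.0, 252.1] 0.52 [434.3 307.   35. ]
tape [174.4, 156.2] 0.98 [ 557.  -343.3   20. ]
offcut [130.7, 167.6] 0.91 [ 690.8 -371.7   18. ]
wrench [361.6, 249.0] 0.63 [403.  275.6   3. ]
driver [219.4, 142.0] 0.58 [ 389.5 -342.6   10. ]
{'t': 1.3, 'joints': array([-1.4,  0.5,  1.6, -0. ,  1.1, -0.1]), 'qvel': array([ 0., -0., -0., -0.,  0., -0.]), 'tau': array([  0. , -61.2, -25.8,   0.1,   0. ,   0. ]), 'eef_pos': array([ 147.9, -607.3,  404.7]), 'tcp_rot': array([3.1, 0. , 0.2]), 'ft_force': array([-0.8,  1.2,  0.4]), 'moment': array([0. , 0. , 0.1]), 'grip_force': 0.0, 'opening': 0.998459125792554}
```

View pics/a.png

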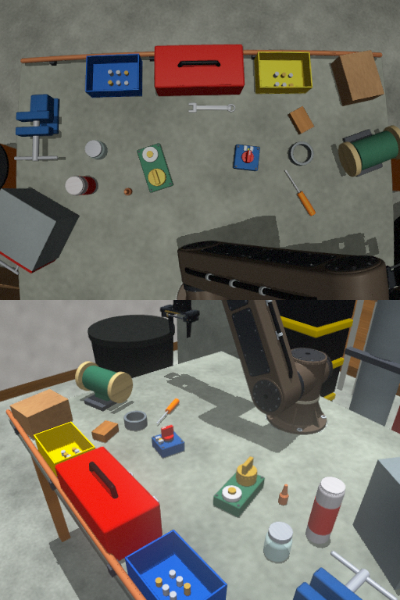

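The top picture shows the knob on its blue block at about (317,200) and the cap on the green block at about (203,228) in camera pixels. The grey boss is above the cap, toward +x. I'll move over the knob.

>>> move_arm --commands '[[[0.72, 0.85, 0], 0, 1], [[0.72, 0.85, 0], 0, 1], [[0.72, 0.85, 0], 0, 1], [[0.72, 0.85, 0], 0, 1], [[0.72, 0.85, 0], 0, 1], [[0.72, 0.85, 0], 0, 1], [[0.72, 0.85, 0], 0, 1], [[0.72, 0.85, 0], 0, 1], [[0.72, 0.85, 0], 0, 1], [[0.72, 0.85, 0], 0, 1], [[0.72, 0.85, 0], 0, 1], [[0.72, 0.85, 0], 0, 1], [[0.72, 0.85, 0], 0, 1], [[0.72, 0.85, 0], 0, 1], [[0.72, 0.85, 0], 0, 1], [[0.72, 0.85, 0], 0, 1], [[0.72, 0.85, 0], 0, 1], [[0.72, 0.85, 0], 0, 1], [[0, 0, 0], 0, 1], [[0, 0, 0], 0, 1]]'

```text
t: 2.97
eef_pos: [537.3, -147.0, 404.6]
tcp_rot: [3.142, 0.0, 0.242]
ft_force: [-1.1, 0.0, -1.0]
opening: 1.0
grip_force: 0.0
```

```bash
python3 - <<'E'
from h import *
np.set_printoptions(precision=2,suppress=True)
s=env.state();print(s["t"],s["eef_pos"],s["tcp_rot"],s["joints"],s["ft_force"])
p=read_camera("wrist");save("b",p["image"])
print(ray(p,[256,192]))
for t,z in(("knob_grip",85),("relief",40)):
    for r in cut_out(t,p)[:1]:
        m=r["region"]; v,u=np.nonzero(m); print(t,r["at"],r["confidence"],m.sum(),u.min(),u.max(),v.min(),v.max(),atz(p,r["at"],z))
    r=search_frame(t,p); print([(q["at"],q["confidence"]) for q in r[:2]], atz(p,r[0]["at"],z) if r else 0)
E
```

```text
2.9667 [ 537.26 -147.02  404.57] [3.14 0.   0.24] [-0.39  0.39  1.73 -0.    1.02  0.94] [-1.15  0.02 -1.  ]
(array([ 613.03, -128.71,  384.38]), array([-0.29, -0.07, -0.96]))
knob_grip [259.7, 169.6] 0.89 1453 240 279 141 198 [ 546.77 -149.02   85.  ]
[([258.4, 166.3], 0.88)] [ 549.7  -146.97   85.  ]
relief [259.9, 165.7] 0.69 6097 211 309 115 212 [ 541.25 -151.19   40.  ]
[([260.5, 165.6], 0.97)] [ 541.53 -151.82   40.  ]
```

View pics/b.png

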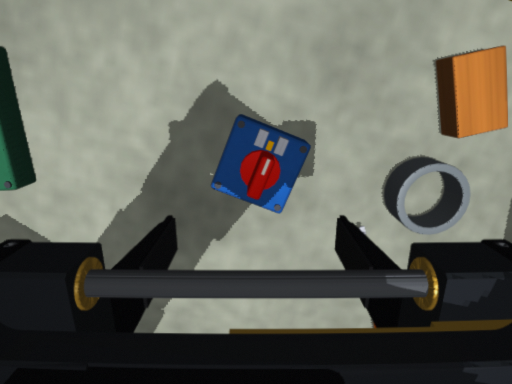

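The wrist picture shows the red knob at about (260,170), its bar tilted a little clockwise from the image's vertical and the yellow tooth up at (270,146). I'll measure the bar yaw from the block and a crop.

```bash
python3 - <<'E'
from h import *
np.set_printoptions(precision=2,suppress=True)
p=read_camera("wrist");im=p["image"]
m=cut_out("relief",p)[0]["region"].astype(np.uint8)|cut_out("knob_grip",p)[0]["region"].astype(np.uint8)
c=max(cv2.findContours(m,0,2)[0],key=cv2.contourArea)
h=cv2.convexHull(c)
q=np.array([atz(p,x[0],40)[:2] for x in h],np.float32)
print(cv2.minAreaRect(q))
save("c",cv2.resize(im[100:225,195:325],None,fx=4.5,fy=4.5,interpolation=2))
for z,uv in((57,(270,146)),): print(atz(p,uv,z))
E
```

```text
((541.7579956054688, -150.06097412109375), (88.4541015625, 91.30315399169922), 82.2851333618164)
[ 566.82 -157.62   57.  ]
```

View pics/c.png

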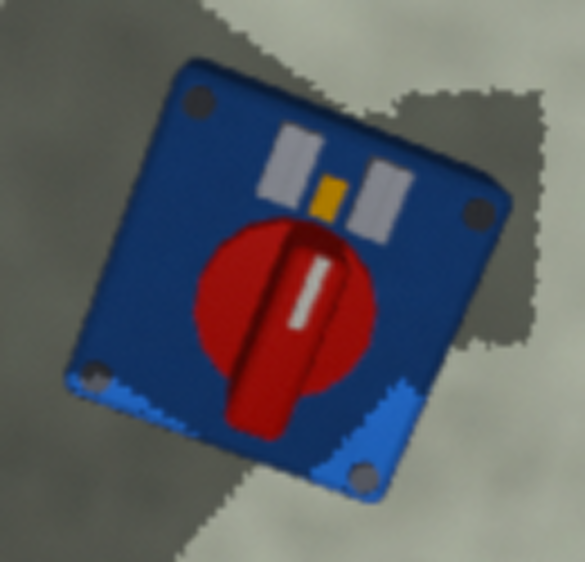

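The crop shows the bar's top from about (322,258) to (258,432), and the tooth at (328,198) midway between the two stops.

```bash
python3 - <<'E'
from h import *
np.set_printoptions(precision=2,suppress=True)
p=read_camera("wrist")
f=lambda x,y,z: atz(p,(195+x/4.5-.4,100+y/4.5-.4),z)
a,b=f(322,258,92.5),f(258,432,92.5);d=a-b;print(a,b,(a+b)/2,np.linalg.norm(d),np.degrees(np.arctan2(d[1],d[0])))
for x in((190,60),(512,195),(380,500),(68,380)): print(f(*x,40))
print("disc",f(285,307,58.5)-0)
print(env.state()["tcp_rot"],env.state()["t"])
E
```

```text
[ 560.95 -153.53   92.5 ] [ 520.18 -149.33   92.5 ] [ 540.56 -151.43   92.5 ] 40.98007291609051 -5.885396636303634
[ 591.14 -114.97   40.  ]
[ 578.1  -199.33   40.  ]
[ 492.96 -188.08   40.  ]
[ 505.81 -102.13   40.  ]
disc [ 541.43 -150.48   58.5 ]
[ 3.14 -0.    0.24] 3.4167
```

>>> move_arm --commands '[[[0.14, -0.12, 0], 0.99, 1], [[0, 0, 0], 0.99, 1], [[0, 0, 0], 0.99, 1], [[0, 0, 0], 0.99, 1], [[0, 0, 0], 0.99, 1], [[0, 0, 0], 0.99, 1], [[0, 0, 0], 0.99, 1], [[0, 0, 0], 0.99, 1], [[0, 0, 0], 0.99, 1], [[0, 0, 0], 0.99, 1], [[0, 0, 0], 0.99, 1], [[0, 0, 0], 0.99, 1], [[0, 0, 0], 0.99, 1], [[0, 0, 0], 0.99, 1], [[0, 0, 0], 0.99, 1], [[0, 0, 0], 0.99, 1], [[0, 0, 0], 0.99, 1], [[0, 0, 0], 0.99, 1], [[0, 0, 0], 0.99, 1], [[0, 0, 0], 0.99, 1]]'

```text
t: 5.08
eef_pos: [540.7, -152.1, 404.8]
tcp_rot: [3.141, 0.0, 1.826]
ft_force: [-0.9, 0.9, -0.3]
opening: 0.999
grip_force: 0.0
```

>>> move_arm --commands '[[[0, 0, -0.2], 0.99, 1], [[0, 0, -0.2], 0.99, 1], [[0, 0, -0.2], 0.99, 1], [[0, 0, -0.2], 0.99, 1], [[0, 0, -0.2], 0.99, 1], [[0, 0, -0.2], 0.99, 1], [[0, 0, -0.2], 0.99, 1], [[0, 0, -0.2], 0.99, 1], [[0, 0, -0.2], 0.99, 1], [[0, 0, -0.2], 0.99, 1], [[0, 0, -0.2], 0.99, 1], [[0, 0, -0.2], 0.99, 1], [[0, 0, -0.2], 0.99, 1], [[0, 0, -0.2], 0.99, 1], [[0, 0, -0.2], 0.8, 1], [[0, 0, 0], 0, 1], [[0, 0, 0], 0, 1]]'

```text
t: 6.5
eef_pos: [540.8, -152.1, 314.7]
tcp_rot: [3.141, -0.0, 2.993]
ft_force: [0.0, -0.2, -1.2]
opening: 1.0
grip_force: 0.0
```

```bash
python3 - <<'E'
from h import *
p=read_camera("wrist");im=p["image"].copy()
import math
y=-0.13;c=np.array([541.5,-150.5,92.5]);d=22*np.array([math.cos(y),math.sin(y),0])
for q in proj(p,[c-d,c+d]): cv2.circle(im,tuple(int(round(v)) for v in q),2,(0,255,0),-1)
save("d",im);print(env.state()["tcp_rot"],env.state()["eef_pos"])
E
```

```text
[3.14151990e+00 9.36789961e-05 2.99298055e+00] [ 540.86800612 -152.04843754  314.97806787]
```

View pics/d.png

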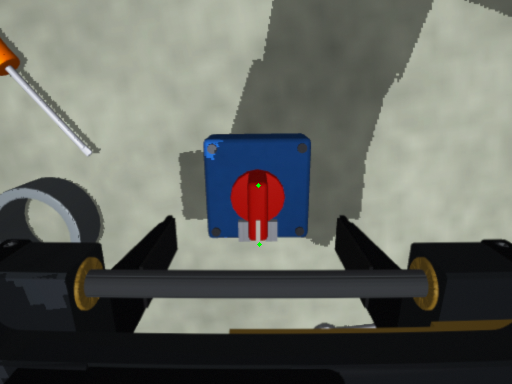

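The bar is vertical in the picture, at column 258, and midway between the fingers. I'll descend and grip.

>>> move_arm --commands '[[[0.02, 0.05, -0.26], 0.2, 1], [[0, 0, -0.26], 0, 1], [[0, 0, -0.26], 0, 1], [[0, 0, -0.26], 0, 1], [[0, 0, -0.26], 0, 0.5], [[0, 0, -0.26], 0, 0], [[0, 0, -0.26], 0, -0.2], [[0, 0, -0.26], 0, -0.4], [[0, 0, 0], 0, -0.6], [[0, 0, 0], 0, -1], [[0, 0, 0], 0, -1], [[0, 0, 0], 0, -1], [[0, 0, 0], 0, -1], [[0, 0, 0], 0, -1], [[0, 0, 0], 0, -1], [[0, 0, 0], 0, -1]]'

```text
t: 7.88
eef_pos: [541.5, -150.3, 252.5]
tcp_rot: [3.142, 0.0, 3.012]
ft_force: [-0.3, -0.3, 0.2]
opening: 0.217
grip_force: 0.0
```

>>> move_arm --commands '[[[0, 0, 0], 0, -1], [[0, 0, 0], 0, -1], [[0, 0, 0], 0, -1], [[0, 0, 0], 0, -1], [[0, 0, 0], 0, -1], [[0, 0, -0.1], 0, -1], [[0, 0, -0.1], 0, -1], [[0, 0, -0.1], 0, -1], [[0, 0, 0], 0, -1], [[0, 0, 0], 0, -1]]'

```text
t: 8.72
eef_pos: [541.6, -150.7, 244.8]
tcp_rot: [-3.141, 0.002, 3.011]
ft_force: [-4.7, -4.0, 15.8]
opening: 0.144
grip_force: 30.0
```

Pressed fully, with 16 N against the bottom. Turning clockwise.

>>> move_arm --commands '[[[0, 0, 0], -0.5, -1], [[0, 0, 0], -1, -1], [[0, 0, 0], -1, -1], [[0, 0, 0], -1, -1], [[0, 0, 0], -1, -1], [[0, 0, 0], -1, -1], [[0, 0, 0], -1, -1], [[0, 0, 0], -1, -1], [[0, 0, 0], -1, -1], [[0, 0, 0], -1, -1], [[0, 0, 0], -1, -1], [[0, 0, 0], -1, -1], [[0, 0, 0], -1, -1], [[0, 0, 0], -1, -1], [[0, 0, 0], -1, -1], [[0, 0, 0], -1, -1], [[0, 0, 0], -1, -1], [[0, 0, 0], -1, -1], [[0, 0, 0], 0, -1], [[0, 0, 0], 0, -1]]'

```text
t: 10.38
eef_pos: [540.6, -151.7, 244.8]
tcp_rot: [-3.14, 0.002, 1.612]
ft_force: [-13.9, -15.1, 19.3]
opening: 0.147
grip_force: 30.0
```

```bash
python3 -c "
from h import *
s=env.state();print(s['joints'],s['moment'],s['ft_force'])"
```

```text
[-0.39084405  0.61354211  1.86272547 -0.00414078  0.66549993 -0.42900207] [-3.1381807   2.62254348 -0.02375137] [-13.909168   -15.05705845  19.34716284]
```

Knob is at its end stop (1.40 rad turned). I'll release it, rise and go to the cap.

>>> move_arm --commands '[[[0, 0, 0], 0, 0], [[0, 0, 0], 0, 0], [[0, 0, 0], 0, 0.3], [[0, 0, 0], 0, 0.5], [[0, 0, 0.1], 0, 1], [[0, 0, 0.4], 0, 1], [[0, 0, 0.8], 0, 1], [[0, 0, 0.9], 0, 1], [[0, 0, 0.9], 0, 1], [[0, 0, 0.9], 0, 1], [[0, 0, 0.9], 0, 1], [[0, 0, 0], 0, 1]]'

```text
t: 11.38
eef_pos: [541.6, -150.2, 395.2]
tcp_rot: [3.136, 0.003, 1.612]
ft_force: [-0.8, 0.4, 0.2]
opening: 0.927
grip_force: 0.0
```

>>> move_arm --commands '[[[-0.15, 0.66, 0], -1, 1], [[-0.15, 0.66, 0], -1, 1], [[-0.15, 0.66, 0], -1, 1], [[-0.15, 0.66, 0], -1, 1], [[-0.15, 0.66, 0], -1, 1], [[-0.15, 0.66, 0], -1, 1], [[-0.15, 0.66, 0], -1, 1], [[-0.15, 0.66, 0], -1, 1], [[-0.15, 0.66, 0], -1, 1], [[-0.15, 0.66, 0], -1, 1], [[-0.15, 0.66, 0], -1, 1], [[-0.15, 0.66, 0], -1, 1], [[-0.15, 0.66, 0], -1, 1], [[-0.15, 0.66, 0], -1, 1], [[-0.15, 0.66, 0], -1, 1], [[-0.15, 0.66, 0], -1, 1], [[0, 0, 0], 0, 1], [[0, 0, 0], 0, 1]]'

```text
t: 12.88
eef_pos: [469.1, 167.0, 389.9]
tcp_rot: [-3.142, 0.001, 0.335]
ft_force: [0.0, -0.2, -0.6]
opening: 1.002
grip_force: 0.0
```

```bash
python3 - <<'E'
from h import *
np.set_printoptions(precision=2,suppress=True)
s=env.state();print(s["t"],s["eef_pos"],s["tcp_rot"],s["joints"])
p=read_camera("wrist");im=p["image"]
v=im.copy()
for t,z in(("cap_grip",101),("cap",80),("outlet",40)):
    for r in cut_out(t,p)[:1]:
        print(t,r["at"],r["confidence"],atz(p,r["at"],z))
np.savez("w.npz",**{k:p[k] for k in("image","fx","fy","cx","cy","D","rvec","tvec")})
u,w=map(int,r["at"]); 
cap=cut_out("cap",p)[0]["at"]; u,w=map(int,cap); x0,y0=max(u-75,0),max(w-75,0); print("crop",x0,y0)
save("e",cv2.resize(im,(384,288)));save("f",cv2.resize(im[y0:w+75,x0:u+75],None,fx=4,fy=4,interpolation=2))
E
```

```text
12.8833 [469.06 167.   389.88] [-3.14  0.    0.34] [ 0.21  0.33  1.88 -0.    0.93  1.44]
cap_grip [247.3, 167.2] 0.62 [483.43 179.63 101.  ]
cap [246.6, 168.5] 0.59 [477.38 178.86  80.  ]
outlet [246.1, 102.9] 0.58 [533.54 199.66  40.  ]
crop 171 93
```

View pics/f.png

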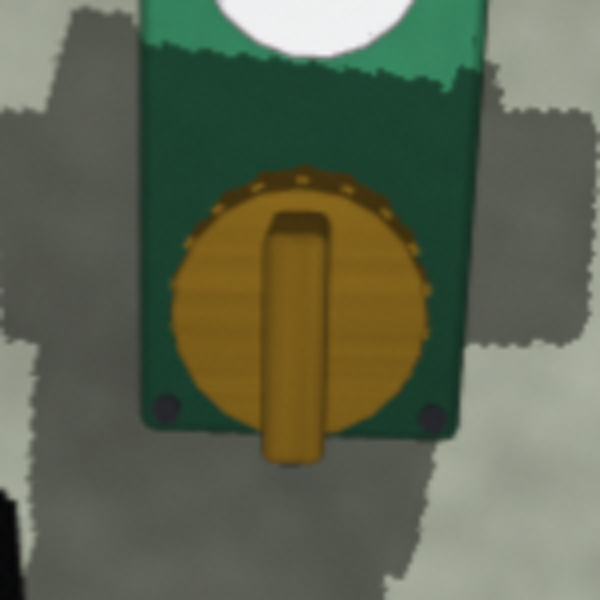

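The crop shows the wing's top from about (298,232) to (293,463), almost vertical, with the shoulder circle centred near (300,312).

```bash
python3 - <<'E'
from h import *
np.set_printoptions(precision=2,suppress=True)
p=np.load("w.npz")
f=lambda x,y,z: atz(p,(171+x/4-.4,93+y/4-.4),z)
a,b=f(298,232,114),f(293,463,114);d=a-b;print((a+b)/2,np.linalg.norm(d),np.arctan2(d[1],d[0]))
print(f(300,312,80))
q=[f(*x,40) for x in((140,430),(455,438),(485,0),(140,0))];print(q)
E
```

```text
[474.76 178.88 114.  ] 50.86432281498182 0.30402050993775026
[475.12 179.1   80.  ]
[array([419.01, 208.71,  40.  ]), array([445.76, 124.7 ,  40.  ]), array([558.56, 158.94,  40.  ]), array([529.72, 241.96,  40.  ])]
```

>>> move_arm --commands '[[[0.2, 0.4, -0.2], -0.4, 1], [[0, 0, -0.5], 0, 1], [[0, 0, -0.5], 0, 1], [[0, 0, -0.5], 0, 1], [[0, 0, -0.5], 0, 1], [[0, 0, -0.5], 0, 0.4], [[0, 0, -0.5], 0, 0], [[0, 0, -0.5], 0, -0.2], [[0, 0, -0.2], 0, -0.5], [[0, 0, 0], 0, -1], [[0, 0, 0], 0, -1], [[0, 0, 0], 0, -1], [[0, 0, 0], 0, -1], [[0, 0, 0], 0, -1], [[0, 0, 0], 0, -1], [[0, 0, 0], 0, -1], [[0, 0, 0], 0, -1], [[0, 0, 0], 0, -1], [[0, 0, 0], 0, -1], [[0, 0, 0], 0, -1]]'

```text
t: 14.8
eef_pos: [475.4, 178.5, 273.3]
tcp_rot: [3.142, 0.0, 0.3]
ft_force: [0.8, 1.7, -0.2]
opening: 0.146
grip_force: 30.0
```

Gripped without side load. I'll try counter-clockwise, gently.

>>> move_arm --commands '[[[0, 0, 0], 0.4, -1], [[0, 0, 0], 0.4, -1], [[0, 0, 0], 0.4, -1], [[0, 0, 0], 0.4, -1], [[0, 0, 0], 0, -1]]'

```text
t: 15.22
eef_pos: [475.3, 178.4, 273.3]
tcp_rot: [3.141, 0.001, 0.429]
ft_force: [0.0, -1.4, -0.2]
opening: 0.147
grip_force: 30.0
```

```bash
python3 -c "
from h import *
s=env.state();print(s['joints'],s['tau'][5],s['moment'],s['ft_force'],s['tcp_rot'])"
```

```text
[ 2.28831254e-01  5.13378581e-01  1.97583871e+00 -3.93848652e-04
  6.52928410e-01  1.37081196e+00] -0.5473511293530464 [-0.14845418  0.10252268  0.0609049 ] [ 0.00608657 -1.37614255 -0.22744026] [3.14146820e+00 5.89560297e-04 4.29128485e-01]
```

Turned 0.13 rad freely so far. Continuing slowly past 0.2.

>>> move_arm --commands '[[[0, 0, 0], 0.4, -1], [[0, 0, 0], 0.4, -1], [[0, 0, 0], 0.4, -1], [[0, 0, 0], 0, -1]]'

```text
t: 15.55
eef_pos: [475.3, 178.4, 273.3]
tcp_rot: [-3.141, 0.001, 0.524]
ft_force: [-2.6, 0.3, 1.0]
opening: 0.143
grip_force: 30.0
```

```bash
python3 -c "
from h import *
s=env.state();print(s['tau'][5],s['moment'],s['ft_force'],s['tcp_rot'])"
```

```text
-0.5599476210772991 [-0.04053686  0.32692869  0.03748433] [-2.62353176  0.28282736  1.01713096] [-3.14146925e+00  7.78170269e-04  5.24031837e-01]
```

>>> move_arm --commands '[[[0, 0, 0], 0.5, -1], [[0, 0, 0], 0.5, -1], [[0, 0, 0], 0.5, -1], [[0, 0, 0], 0, -1]]'

```text
t: 15.88
eef_pos: [475.3, 178.4, 273.3]
tcp_rot: [-3.141, 0.001, 0.644]
ft_force: [-2.1, 0.0, 1.3]
opening: 0.145
grip_force: 30.0
```

```bash
python3 -c "
from h import *
s=env.state();print(s['tau'][5],s['moment'],s['ft_force'],s['tcp_rot'])"
```

```text
-0.6843722239136696 [-0.04781886  0.42157823 -0.01664121] [-2.09281412e+00  1.34692182e-03  1.30343946e+00] [-3.14138531e+00  5.57258077e-04  6.43646522e-01]
```

It turns freely past 0.34 rad, so counter-clockwise unscrews it. On to about 1.25 rad.

>>> move_arm --commands '[[[0, 0, 0], 0.8, -1], [[0, 0, 0], 0.8, -1], [[0, 0, 0], 0.8, -1], [[0, 0, 0], 0.8, -1], [[0, 0, 0], 0.8, -1], [[0, 0, 0], 0.8, -1], [[0, 0, 0], 0.8, -1], [[0, 0, 0], 0.8, -1], [[0, 0, 0], 0.8, -1], [[0, 0, 0], 0.8, -1], [[0, 0, 0], 0.8, -1], [[0, 0, 0], 0.8, -1], [[0, 0, 0], 0.8, -1], [[0, 0, 0], 0.8, -1], [[0, 0, 0], 0, -1], [[0, 0, 0], 0, -1]]'

```text
t: 17.22
eef_pos: [475.1, 178.7, 273.3]
tcp_rot: [-3.141, -0.0, 1.537]
ft_force: [-3.8, 3.2, 2.6]
opening: 0.146
grip_force: 30.0
```

```bash
python3 - <<'E'
from h import *
s=env.state();print(s['tau'][5],s['moment'],s['ft_force'],s['tcp_rot'])
p=read_camera("wrist");save("g",p["image"])
E
```

```text
-0.019340794533491135 [0.66982791 0.62992942 0.18135931] [-3.82015681  3.18664705  2.57183228] [-3.14065694e+00 -2.25883491e-04  1.53741470e+00]
```

View pics/g.png

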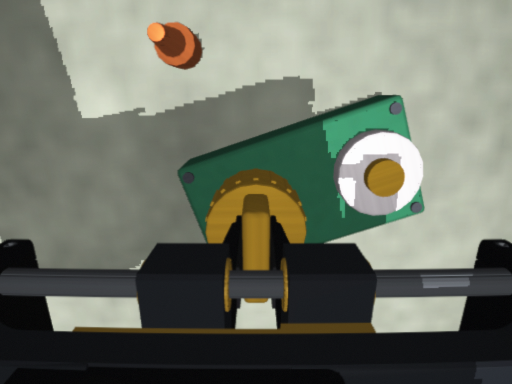

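The wing at about (257,245) sits squarely between the fingers and has turned about 70 degrees relative to the green block. Lifting about 105 mm.

>>> move_arm --commands '[[[0, 0, 0.1], 0, -1], [[0, 0, 0.15], 0, -1], [[0, 0, 0.2], 0, -1], [[0, 0, 0.2], 0, -1], [[0, 0, 0.2], 0, -1], [[0, 0, 0.2], 0, -1], [[0, 0, 0], 0, -1]]'

```text
t: 17.85
eef_pos: [475.7, 178.3, 306.4]
tcp_rot: [3.139, -0.0, 1.54]
ft_force: [0.2, -0.7, -3.6]
opening: 0.146
grip_force: 30.0
```

Lifts freely (only its weight on the wrist). Continuing.

>>> move_arm --commands '[[[0, 0, 0.25], 0, -1], [[0, 0, 0.25], 0, -1], [[0, 0, 0.25], 0, -1], [[0, 0, 0.25], 0, -1], [[0, 0, 0.25], 0, -1], [[0, 0, 0.25], 0, -1], [[0, 0, 0.25], 0, -1], [[0, 0, 0.25], 0, -1], [[0, 0, 0.25], 0, -1], [[0, 0, 0.15], 0, -1], [[0, 0, 0], 0, -1], [[0, 0, 0], 0, -1], [[0, 0, 0], 0, -1], [[0, 0, 0], 0, -1]]'

```text
t: 19.02
eef_pos: [475.4, 178.4, 376.5]
tcp_rot: [-3.141, 0.0, 1.54]
ft_force: [0.2, -0.4, -3.7]
opening: 0.143
grip_force: 30.0
```

```bash
python3 - <<'E'
from h import *
p=read_camera("scene");q=read_camera("wrist")
save("h",np.vstack([cv2.resize(p["image"],(400,300)),cv2.resize(q["image"],(400,300))]))
E
```

```text
(no output)
```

View pics/h.png

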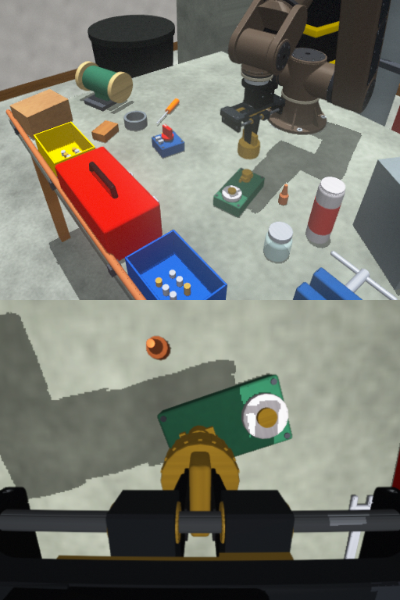

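The cap hangs upright in the gripper at (248,145), above the bare outlet at (246,176). The knob stands turned and the other things are in place.

```bash
python3 -c "
from h import *
print(env.job_done())"
```

```text
the job is handed in; nothing more can be done
None
```

I pressed the knob and turned it about 1.4 rad clockwise to its stop. The cap unscrewed counter-clockwise and is held upright about 10 cm above its outlet; the job is handed in at about 19 s, with no verdict returned.

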